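# Draw the base plate out from under a stack

### The job

Draw the aluminium plate by its fin out from under the stacked parts box, spool and tin, sliding it flat along the bench through the gap between the two stop blocks, which hold the stack back. Feel your way through the gap and do not force the plate against the blocks; the stack must not be unloaded, pushed away or toppled, and comes down to stand on the bench behind the blocks. Then set the plate gently down in the open steel tray so that it lies flat on the tray floor.

Things in the scene. Friction and masses are not known exactly. Their poses are not given: they have to be found in the camera images.
- plate: Flat aluminium plate 6 mm thick, 0.16 kg, rear part under the stack. Origin: underside, centre of its 80 (x) x 60 (y) mm body; z up, -x points out of the stack. The body's blunt front shoulders run from its corners (x = -40, y = +-30 mm) to x = -46.5, y = +-12 mm, where a 24 mm wide neck begins, ending at x = -145 mm. A caught shoulder does not slip in by itself; one caught at +y swings the neck to +y. Whole plate 185 x 60 mm.
- fin_top (a point): Middle of the top edge of the grip fin that stands upright on the plate's neck, at x = -118, y = 0, z = 50 mm in the plate's frame. The fin is 44 mm long along the plate's x, 10 mm thick along y and rises from 6 to 50 mm above the plate's underside. Pinch it across y from above.
- bench_stop: Fixed bench stop: aluminium cross rail, 236 mm along y, underside 48 mm and top 64 mm above the bench, on two feet at y = +-108 mm (50 mm long in x). Two black stop blocks hang from it and hold the stack back. Origin: on the bench under the rail's middle; -x points away from the stack, the way the plate is drawn; z up.
- stop_middle (a point): Middle of the rail's top, 64 mm above the bench. The two stop blocks (20 mm in x, 35 in y, 2 to 46 mm above the bench; clamp knobs to 81 mm) are clamped as a pair 62 mm apart, gap parallel to the stop's x, faces at x = +-10 mm. The gap's middle lies up to 8 mm to either side (y) of this point: not measured, to be seen or felt. Over 20 N of plate on the stop is forcing it.
- parts_box: Closed smooth plastic parts box, 102 (x) x 137 (y) x 31 mm, about 0.15 kg, lying on the plate just behind the blocks, lid shut. Origin at the centre of its underside. Too wide for the gap: it rides along with the plate for some 5 to 15 mm until it bears on the blocks' rear faces, and is held back there.
- solder_spool: Solder reel, 61 mm across its flanges and 42 mm high, about 0.25 kg, standing upright on the box lid. Origin at the underside, 3 mm to -y of the reel's axis.
- flux_tin: Round tin, 45 mm across and 18 mm high, 0.06 kg, standing on the spool. Origin at the centre of its underside.
- tray: Fixed open steel tray, outside 211 (x) x 88 (y) x 12 mm, walls and floor 5 mm thick (floor top 5 mm above the bench), inside 201 x 78 mm. Origin: centre of its underside, x along its length. The whole plate lies in it lengthwise, either way round; with its +x along the tray's +x, centred, the plate's origin is 52 mm to +x of the tray's centre.

How it is judged:
On the way:
1. the plate is drawn right out in front of the stop blocks, still flat on the bench, with the stack standing behind them (x of plate in the frame of bench_stop below -0.051 m and height (world z) of plate below 0.012 m and angle between plate's own z axis and vertical below 0.1 rad and angle between parts_box's own z axis and vertical below 0.06 rad and angle between each of solder_spool, flux_tin's own z axis and vertical below 0.08 rad and horizontal distance between solder_spool and parts_box below 0.02 m and horizontal distance between flux_tin and solder_spool below 0.02 m and distance of parts_box from where it was at the start of the episode below 0.04 m), for 0.1 s.
At the end, for the whole second after the job is handed in: The plate lies flat and at rest on the tray floor, inside the walls and along the tray; the parts box stands flat on the bench behind the blocks, within 40 mm of where it started, with the spool upright on it (origins within 20 mm, seen from above) and the tin upright on the spool (within 20 mm) (z of plate in the frame of tray between 0.002 and 0.0085 m and angle between plate's own z axis and vertical below 0.03 rad and horizontal distance between plate and tray below 0.068 m and angle between the x axis of plate and the x axis of tray, either way round below 0.25 rad and y of plate in the frame of tray between -0.011 and 0.011 m and linear speed of each of plate, parts_box below 0.02 m/s and height (world z) of parts_box between -0.003 and 0.003 m and x of parts_box in the frame of bench_stop above 0.05 m and angle between parts_box's own z axis and vertical below 0.06 rad and angle between each of solder_spool, flux_tin's own z axis and vertical below 0.08 rad and horizontal distance between solder_spool and parts_box below 0.02 m and horizontal distance between flux_tin and solder_spool below 0.02 m and distance of parts_box from where it was at the start of the episode below 0.04 m); the robot touches nothing.
It fails at once if the plate was forced against the bench stop (more than 20 N) (contact force between plate and bench_stop above 20 N).
It fails at once if the stack toppled, came apart or was unloaded (angle between parts_box's own z axis and vertical above 0.25 rad or angle between solder_spool's own z axis and vertical above 0.3 rad or angle between flux_tin's own z axis and vertical above 0.35 rad or horizontal distance between solder_spool and parts_box above 0.035 m or horizontal distance between flux_tin and solder_spool above 0.035 m or distance of parts_box from where it was at the start of the episode above 0.06 m).
It fails at once if the plate was dropped into the tray (falling at over 0.25 m/s as it reaches the floor) (linear speed of plate above 0.25 m/s and horizontal distance between plate and tray below 0.08 m and z of plate in the frame of tray below 0.01 m).
It also fails if it takes over 67 s, if anything falls off the work surface, if the arm or the gripper's body presses on something with over 40 N, if the wrist force passes 120 N, or if a joint passes its speed limit or range.

### The arm

A 6-joint arm with a two-finger parallel gripper is mounted at the origin on a cart in front of the work surface, level with it; the furniture and walls round the work are solid. World frame = base frame: x ahead of the robot, y to its left, z up, the work surface at z = 0. Lengths are in m, angles in rad, forces in N, time in s.
With the tool pointing down it reaches from about 0.25 to 0.775 m from the base axis. Payload 4 kg.
Tool frame: the origin (TCP) lies midway between the tips of the shut fingers; the grasp point (between the pads) lies 19 mm behind it; z points along the fingers, x is the direction in which the jaws open and shut, and the axes are right-handed (so a half turn about z gives the same grasp; the last joint's range is limited). The gripper opens to 94 mm and grips with 3 to 60 N. Pads are 16 mm wide; open, the fingers measure 119 mm over their backs; the gripper's body (75 mm by 177 mm) begins 78 mm behind the grasp point.
Start: joints at [1.228, 0.087, 1.371, -0, 1.684, -0.103], TCP at [0.131, 0.534, 0.206] pointing down, gripper open.
Joint ranges: [-3.1, 3.1], [-0.76, 2.03], [0.27, 2.55], [-1.08, 4.22], [0.17, 2.65], [-2.57, 2.57]. Speed limits (rad/s): [2.79, 2.79, 3.14, 3.14, 3.14, 3.14].

### API

Orientations are given as [roll, pitch, yaw] about the fixed x, y, z axes, in that order (R = Rz(yaw) Ry(pitch) Rx(roll)).
In Python, from bench import robot, eyes, close_job gives the robot as it stands.
- The arm moves only by the shell command python3 -m jog 'ROWS'. ROWS is JSON, a list of rows, each a list of 3 entries, a list of its own where there are three numbers: the turn, a rotation vector about the tool's x, y, z in degrees, then the shift along the tool's x, y, z in mm, then the closure, from -1 (fully open) to 1 (shut). In form: [[[wx, wy, wz], [x, y, z], claw], ...]. A call has 1 to 5 rows; each row is the pose to reach, as a shift and turn from the pose commanded when the call began, along the tool's axes at that moment; what a row does not reach only later rows make up. A row lasts 1/10 s, in which the tool goes at most 50 mm and 8.59 degrees, less where a joint would pass 70% of its speed; a pose out of reach is approached as far as the arm can. A call with a gripper value outside its range is refused whole. The fingers move at their own pace and stop on an object; the grip force is fixed at half the most. Time passes only in rows, so rows that repeat a pose let the fingers close. It gives the time, the measured TCP pose, the force and the opening at its end, in the units of the state.
- robot.get_obs(): the state, without advancing time (a new reading comes with each control period).
- eyes.snapshot(name): name is "scene" or "top"; returns (picture, depth): 420x560x3 uint8, red, green, blue; 420x560 float32, m along the optical axis (not along the pixel's ray), 0 where there is no reading.
- eyes.camera_params(name): a dict with "mtx" (3x3 intrinsics, pixels), "world_to_cam" (4x4, takes a point from world to camera coordinates). Camera axes: x right, y up, looking along -z (the intrinsics and any distortion apply to the point x, -y, -z); pixel columns grow to the right and rows downward; lengths in m; the calibration is good to about 2 mm. A picture is of the moment at which its call begins. camera_params takes no time and is no camera call.
- close_job(): hands the job in, once; it reports no verdict.
The state is a dict: "time": time; "joint_positions": joint angles; "qvel": joint speeds; "joint_torque": joint torques, N m; "tool_pos": TCP position; "ee_rot": TCP orientation; "wrist_force": force on the tool from outside, world axes, zero at the start; "wrist_torque": the same for the moment, N m; "width": finger opening in m.
Only numpy, scipy, OpenCV 4.12 (cv2) and the standard library are available. Lean on these libraries where they do the work, as an engineer would, in place of code of your own. Each camera call takes 0.05 s, during which the arm holds its last target. There are 200 camera calls.

## Working session

There is one attempt and no reset: what is moved stays moved. The work goes in short steps, Python scripts to look and compute and a shell command to move; the robot and the scene stay as the last step left them, time stands still between calls to the robot, and variables do not carry over. Pictures are saved under pics/ and viewed, about 8 in all and at most 12, crops included, and the job is handed in when it is done.

```bash
ls; mkdir -p pics; cat > h.py <<'E'
import numpy as np, cv2
from bench import robot, eyes
def cam(n):
    p=eyes.camera_params(n); return np.array(p["mtx"]),np.array(p["world_to_cam"])
def unproj(n,d,u,v):
    """pixel + depth -> world"""
    K,T=cam(n); z=d[int(v),int(u)]
    pc=np.array([(u-K[0,2])/K[0,0]*z,-(v-K[1,2])/K[1,1]*z,-z,1]); return (np.linalg.inv(T)@pc)[:3]
def cloud(n,d):
    K,T=cam(n); v,u=np.mgrid[:d.shape[0],:d.shape[1]]
    pc=np.stack([(u-K[0,2])/K[0,0]*d,-(v-K[1,2])/K[1,1]*d,-d,np.ones_like(d)],-1); return (pc@np.linalg.inv(T).T)[...,:3]
def ray(n,u,v,z):
    K,T=cam(n); I=np.linalg.inv(T); dr=I[:3,:3]@np.array([(u-K[0,2])/K[0,0],-(v-K[1,2])/K[1,1],-1]); o=I[:3,3]
    return o+dr*(z-o[2])/dr[2]
E
python3 - <<'E'
from h import *
for n in("scene","top"):
    im,d=eyes.snapshot(n); cv2.imwrite(f"pics/{n}0.png",cv2.cvtColor(im,cv2.COLOR_RGB2BGR)); np.save(f"{n}0.npy",d); print(cam(n))
print(robot.get_obs())
E
```

```text
pics
(array([[421.05819378,   0.        , 276.96268591],
       [  0.        , 421.05819378, 205.5321241 ],
       [  0.        ,   0.        ,   1.        ]]), array([[ 0.68743718, -0.72624253,  0.00138068, -0.56670366],
       [ 0.56351098,  0.53459822,  0.62980959, -0.25545683],
       [-0.45813262, -0.4321765 ,  0.77674833, -0.72526495],
       [ 0.        ,  0.        ,  0.        ,  1.        ]]))
(array([[420.57684769,   0.        , 282.904236  ],
       [  0.        , 420.57684769, 200.93643387],
       [  0.        ,   0.        ,   1.        ]]), array([[-0.01849952, -0.99974129,  0.01323352, -0.21455583],
       [ 0.99440092, -0.01702018,  0.10429343, -0.57900573],
       [-0.10404122,  0.0150888 ,  0.99445852, -0.86947097],
       [ 0.        ,  0.        ,  0.        ,  1.        ]]))
{'time': 0.1, 'joint_positions': array([ 1.22789028e+00,  8.79007581e-02,  1.37205759e+00,  6.35364483e-06,
        1.68359721e+00, -1.03109301e-01]), 'qvel': array([ 0.00094373, -0.0020077 , -0.00343992,  0.00021533,  0.0002388 ,
       -0.00054693]), 'joint_torque': array([ 1.87400496e-03, -3.41249013e+01, -3.03304732e+01,  7.20210909e-02,
        3.03049141e-02, -7.82100051e-05]), 'tool_pos': array([0.13047387, 0.53380892, 0.20443357]), 'ee_rot': array([-3.14138434e+00,  1.95183053e-03,  1.33100050e+00]), 'wrist_force': array([-0.64862335,  0.53399618,  0.6053222 ]), 'wrist_torque': array([ 0.00122942, -0.02236196,  0.01074968]), 'width': 0.09417118333600712}
```

View pics/top0.png

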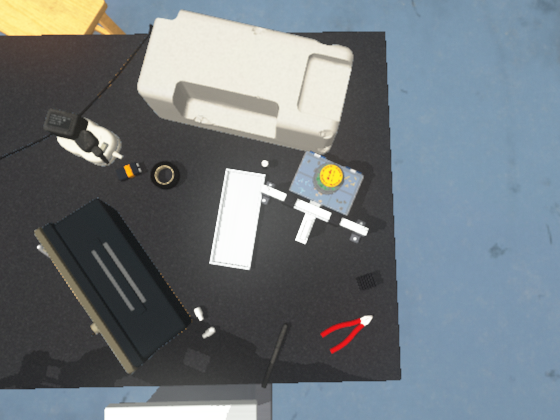

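View pics/scene0.png

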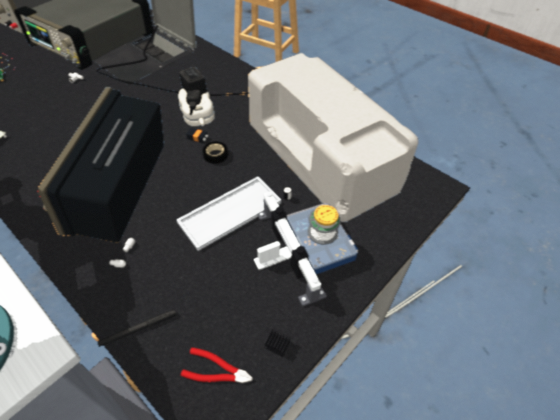

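The top view shows the tray at about (238,219), the stop rail from (272,191) to (355,228), the box at (327,183), the tin at (330,176), and the neck and fin at (307,225). I'll enlarge both views.

```bash
python3 - <<'E'
from h import *
a=cv2.imread("pics/top0.png")[145:275,205:385]; b=cv2.imread("pics/scene0.png")[170:310,170:370]
cv2.imwrite("pics/topc.png",cv2.resize(a,None,fx=4.4,fy=4.4,interpolation=cv2.INTER_CUBIC))
cv2.imwrite("pics/scenec.png",cv2.resize(b,None,fx=4,fy=4,interpolation=cv2.INTER_CUBIC))
# points by height band in top cloud
d=np.load("top0.npy"); P=cloud("top",d); im=cv2.imread("pics/top0.png")
hsv=cv2.cvtColor(im,cv2.COLOR_BGR2HSV)
roi=np.zeros(d.shape,bool); roi[145:275,205:385]=True
white=(hsv[...,2]>150)&(hsv[...,1]<50)&roi
n,l,s,c=cv2.connectedComponentsWithStats(white.astype(np.uint8))
for i in range(1,n):
    if s[i,4]>25:
        q=P[l==i]; r=cv2.minAreaRect(q[:,:2].astype(np.float32)*1000)
        print(s[i],np.median(q,0).round(4),'rect',np.round(r[0],1),np.round(r[1],1),round(r[2],1))
for name,m in(("blue",(hsv[...,0]>95)&(hsv[...,0]<125)&(hsv[...,1]>50)&(hsv[...,2]>60)&roi&(np.mgrid[:420,:560][1]<368)),("yel",(hsv[...,0]>20)&(hsv[...,0]<35)&(hsv[...,1]>120)&roi)):
    q=P[m]; r=cv2.minAreaRect(q[:,:2].astype(np.float32)*1000); print(name,m.sum(),np.median(q,0),r)
E
```

```text
[ 288  145   75   99 2645] [ 0.5898 -0.2925  0.0374] rect [ 581.2 -307.4] [166.1 221.9] 82.9
[261 160   8   7  42] [ 0.6598 -0.1854  0.0251] rect [ 659.8 -185.5] [13.9 14.3] 78.9
[ 209  168   78  102 4247] [ 0.5458 -0.1266  0.0051] rect [ 537.1 -150.3] [142.  214.9] 79.7
[340 218  29  18 260] [ 0.5172 -0.3706  0.0632] rect [ 510.9 -310.6] [ 39.9 203.5] 5.4
blue 138 [ 0.618877   -0.28523918  0.03699061] ((565.733154296875, -296.6732177734375), (128.78208923339844, 225.1154022216797), 65.05685424804688)
yel 379 [ 0.61841696 -0.32094811  0.09694322] ((567.2259521484375, -267.53033447265625), (45.40978240966797, 200.3095703125), 43.985809326171875)
```

View pics/topc.png

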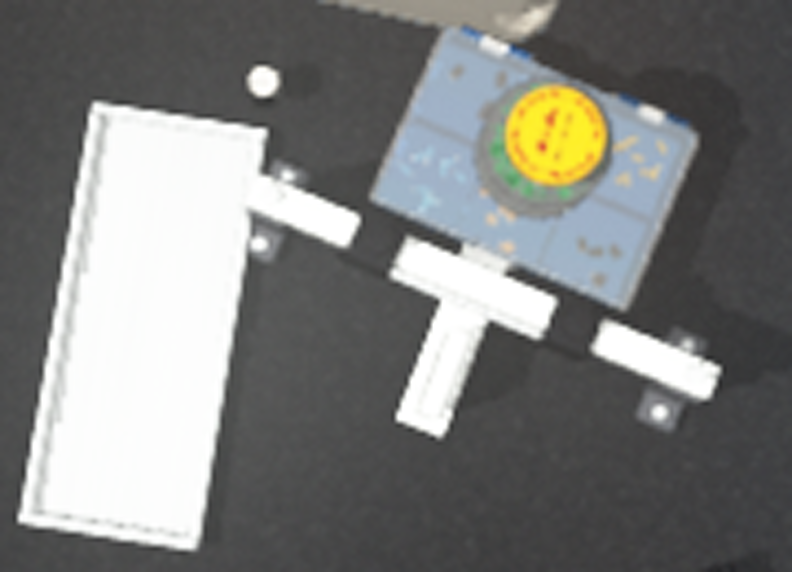

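View pics/scenec.png

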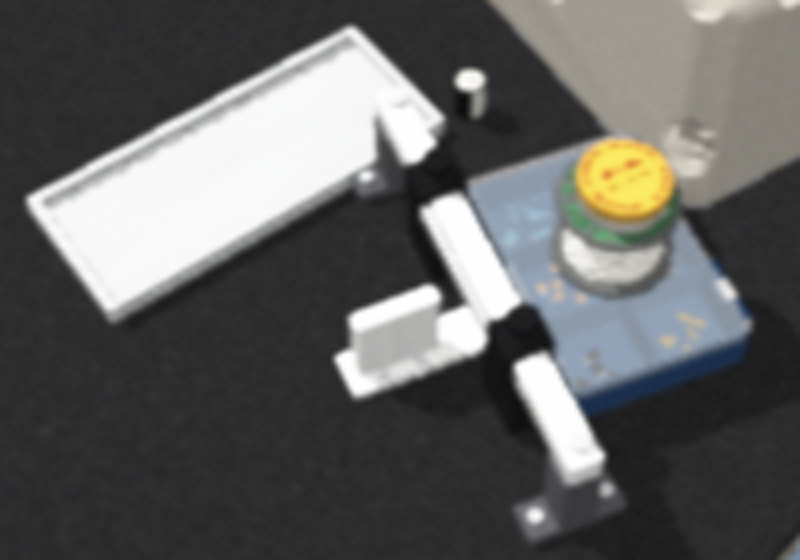

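```bash
cat >> h.py <<'E'
def st(o,yaw,p): # world xy -> frame
    c,s=np.cos(yaw),np.sin(yaw); d=np.asarray(p)[...,:2]-o[:2]; return np.stack([c*d[...,0]+s*d[...,1],-s*d[...,0]+c*d[...,1]],-1)
E
python3 - <<'E'
from h import *
T=lambda x,y,z: ray("top",(x+.5)/4.4-.5+205,(y+.5)/4.4-.5+145,z)
S=lambda x,y,z: ray("scene",(x+.5)/4-.5+170,(y+.5)/4-.5+170,z)
L=T(249,190,.064);R=T(715,384,.064); m=(L+R)/2; v=(R-L)[:2]; yaw=np.arctan2(v[1],v[0])+np.pi/2
print("stop",m,"len",np.linalg.norm(v),"yaw",np.degrees(yaw))
a=(T(402,237,.064)+T(390,275,.064))/2; b=(T(556,298,.064)+T(545,338,.064))/2
print("gap mid",st(m,yaw,(a+b)/2),"w",np.linalg.norm(a-b))
print("blocks outer", st(m,yaw,(T(362,216,.064)+T(350,248,.064))/2), st(m,yaw,(T(605,322,.064)+T(592,352,.064))/2))
n0,n1=T(397,420,.006),T(443,437,.006); print("neck front",(n0+n1)/2,np.linalg.norm(n0-n1), st(m,yaw,(n0+n1)/2))
for nm,d in(("top",np.load("top0.npy")),("scene",np.load("scene0.npy"))):
    P=cloud(nm,d); q=P[(P[...,2]>.046)&(P[...,2]<.054)]
    f=st(m,yaw,q); k=(f[:,0]<-.02)&(f[:,0]>-.15)&(abs(f[:,1])<.05); g=q[k]
    r=cv2.minAreaRect((g[:,:2]*1000).astype(np.float32)); print(nm,"fin",k.sum(),g.mean(0),r, st(m,yaw,np.array(r[0])/1000))
c=[S(350,320,.05),S(436,289,.05),S(440,300,.05),S(354,333,.05)]; print("fin scene corners",np.round(c,4),np.mean(c,0))
t=[T(94,101,.012),T(267,128,.012),T(198,551,.012),T(19,522,.012)]; tc=np.mean(t,0); print("tray",np.round(t,4),tc,np.degrees(np.arctan2(*(t[0]+t[1]-t[2]-t[3])[1::-1])))
bx=[T(447,27,.031),T(698,132,.031),T(627,310,.031),T(371,200,.031)]; print("box",np.mean(bx,0),np.round(st(m,yaw,bx),4))
for nm in("scene",):
    t2=[S(352,26,.012),S(443,120,.012),S(115,321,.012),S(28,201,.012)];print("tray scene",np.mean(t2,0))
    print("rail scene ends",(S(383,92,.064)+S(405,97,.064))/2,S(588,468,.064))
E
```

```text
stop [ 0.55232454 -0.28806194  0.064     ] len 0.236248856145022 yaw -23.718974556772192
gap mid [-0.00157592  0.00338486] w 0.07792396831332501
blocks outer [0.00111846 0.06402192] [-0.00064504 -0.05966115]
neck front [ 0.48702441 -0.26101876  0.006     ] 0.024296126654934098 [-0.07066234 -0.00150821]
top fin 99 [ 0.51332262 -0.26979608  0.04950844] ((513.4412231445312, -269.91717529296875), (10.069628715515137, 43.339263916015625), 67.55589294433594) [-0.04289757  0.00097121]
scene fin 112 [ 0.51300047 -0.26988837  0.04974657] ((513.8770751953125, -269.6495056152344), (11.265645980834961, 44.1470832824707), 69.64583587646484) [-0.04260621  0.00139159]
fin scene corners [[ 0.495  -0.2597  0.05  ]
 [ 0.5361 -0.2772  0.05  ]
 [ 0.5328 -0.283   0.05  ]
 [ 0.4911 -0.2663  0.05  ]] [ 0.51373732 -0.27154905  0.05      ]
tray [[ 0.6532 -0.101   0.012 ]
 [ 0.6381 -0.1874  0.012 ]
 [ 0.4294 -0.1508  0.012 ]
 [ 0.4451 -0.0635  0.012 ]] [ 0.54147489 -0.12569324  0.012     ] -10.09078252964782
box [ 0.61355905 -0.31931826  0.031     ] [[ 0.1163  0.0626]
 [ 0.1156 -0.0712]
 [ 0.0206 -0.0715]
 [ 0.0222  0.0642]]
tray scene [ 0.54265238 -0.12628256  0.012     ]
rail scene ends [ 0.60231013 -0.18487476  0.064     ] [ 0.50629757 -0.39644128  0.064     ]
```

The gap's middle looks about +3 mm in y from the stop's middle. The plate's yaw is about -22° against -23.7° for the stop, with the fin at (0.5135,-0.2705). Next I check the transfer corridor height and the move in tool axes.

```bash
python3 - <<'E'
from h import *
A=np.array([.1305,.5338]);B=np.array([.5135,-.2705]);u=(B-A)/np.linalg.norm(B-A)
for n in("top","scene"):
    d=np.load(n+"0.npy");P=cloud(n,d)[d>0]
    s=(P[:,:2]-A)@u; t=(P[:,:2]-A)@np.array([-u[1],u[0]])
    for a in np.arange(0,1,.1):
        k=(s>a)&(s<a+.1)&(abs(t)<.12); print(n,round(a,1),k.sum(),P[k,2].max().round(3) if k.any() else None)
y=1.331; D=B-A
print("tool shift x,y", D@[np.cos(y),np.sin(y)]*1e3, D@[np.sin(y),-np.cos(y)]*1e3)
E
```

```text
top 0.0 0 None
top 0.1 365 0.005
top 0.2 3794 0.006
top 0.3 4666 0.005
top 0.4 2603 0.176
top 0.5 8960 0.173
top 0.6 5391 0.151
top 0.7 5074 0.016
top 0.8 5074 0.083
top 0.9 5260 0.101
scene 0.0 574 -0.788
scene 0.1 895 0.003
scene 0.2 2114 0.004
scene 0.3 1829 0.004
scene 0.4 2506 0.175
scene 0.5 10043 0.173
scene 0.6 4878 0.151
scene 0.7 4793 0.015
scene 0.8 5199 0.083
scene 0.9 6555 0.101
tool shift x,y -690.3217230422141 563.0660784455308
```

```bash
python3 -m jog '[[[0,0,0],[-36,29,-12],-1],[[0,0,0],[-72,58,-24],-1],[[0,0,0],[-108,87,-36],-1],[[0,0,0],[-144,117,-48],-1],[[0,0,0],[-180,146,-60],-1]]'; python3 -m jog '[[[0,0,0],[-38,31,0],-1],[[0,0,0],[-76,62,0],-1],[[0,0,0],[-114,93,0],-1],[[0,0,0],[-152,124,0],-1],[[0,0,0],[-190,155,0],-1]]'; python3 -m jog '[[[0,0,0],[-38,31,0],-1],[[0,0,0],[-76,62,0],-1],[[0,0,0],[-114,93,0],-1],[[0,0,0],[-152,124,0],-1],[[0,0,0],[-190,155,0],-1]]'; python3 -m jog '[[[0,0,0],[-33,27,0],-1],[[0,0,2],[-66,54,0],-1],[[0,0,4],[-99,80,0],-1],[[0,0,8.3],[-130,107,0],-1],[[0,0,8.3],[-130,107,0],-1]]'
```

```text
time: 0.6
tool_pos: [0.2299, 0.3229, 0.2654]
ee_rot: [-3.142, 0.001, 1.332]
wrist_force: [1.1, 0.0, 1.1]
width: 0.0938
time: 1.1
tool_pos: [0.3353, 0.1015, 0.2653]
ee_rot: [3.141, -0.0, 1.331]
wrist_force: [2.2, 0.4, -0.9]
width: 0.0941
time: 1.6
tool_pos: [0.4408, -0.1201, 0.2651]
ee_rot: [-3.141, -0.0, 1.33]
wrist_force: [0.5, -0.2, -0.2]
width: 0.0938
time: 2.1
tool_pos: [0.5142, -0.2736, 0.2616]
ee_rot: [-3.137, 0.0, 1.181]
wrist_force: [-0.3, -0.0, -0.6]
width: 0.0938
```

```bash
python3 -m jog '[[[0,0,0],[2.6,-1.8,45],-1],[[0,0,0],[2.6,-1.8,90],-1],[[0,0,0],[2.6,-1.8,135],-1],[[0,0,0],[2.6,-1.8,175],-1],[[0,0,0],[2.6,-1.8,200],-1]]'; python3 -m jog '[[[0,0,0],[0,0,20],-0.3],[[0,0,0],[0,0,38],0],[[0,0,0],[0,0,45],0.3],[[0,0,0],[0,0,45],0.4],[[0,0,0],[0,0,45],0.4]]'
```

```text
time: 2.6
tool_pos: [0.5105, -0.2643, 0.0612]
ee_rot: [-3.135, -0.002, 1.187]
wrist_force: [-0.6, 0.2, -0.2]
width: 0.0943
time: 3.1
tool_pos: [0.5134, -0.2666, 0.0214]
ee_rot: [3.14, 0.0, 1.187]
wrist_force: [0.8, 0.0, 0.8]
width: 0.0579
```

```bash
python3 - <<'E'
from h import *
for n in("top","scene"):
    im,d=eyes.snapshot(n); cv2.imwrite(f"pics/{n}1.png",cv2.cvtColor(im,cv2.COLOR_RGB2BGR)); np.save(f"{n}1.npy",d)
b=cv2.imread("pics/scene1.png")[170:310,170:370]
cv2.imwrite("pics/scene1c.png",cv2.resize(b,None,fx=4,fy=4,interpolation=cv2.INTER_CUBIC))
o=robot.get_obs(); print(o["time"],o["tool_pos"],np.degrees(o["ee_rot"]),o["wrist_force"],o["width"])
E
```

```text
3.2 [ 0.51383012 -0.26701278  0.02202198] [1.79849339e+02 2.04400983e-02 6.79729222e+01] [-0.85228873 -0.50344837 -0.237575  ] 0.04920360843251
```

View pics/scene1c.png

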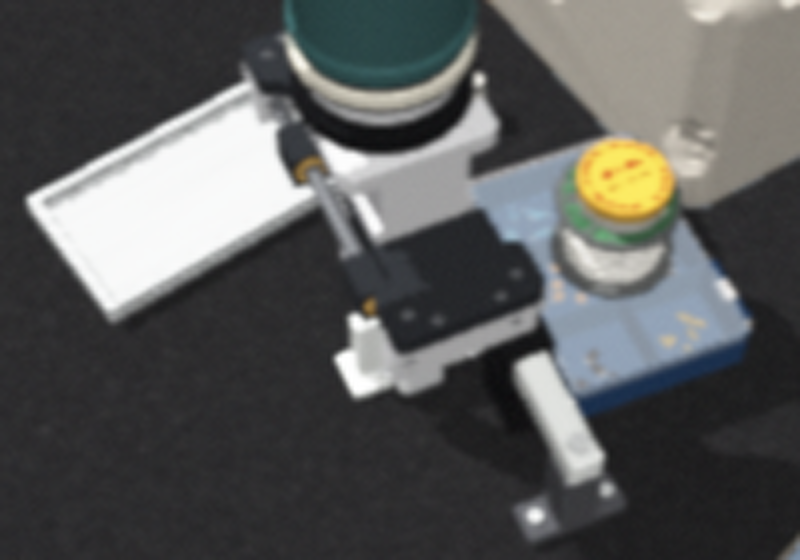

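The jaws straddle the fin, with its visible end at about (365,345) in the crop, and are about 3 mm to +y of it. I'll centre and close.

```bash
python3 -m jog '[[[0,0,0],[-3,0,3],0.4],[[0,0,0],[-3,0,3],0.4],[[0,0,0],[-3,0,3],0.6],[[0,0,0],[-3,0,3],0.7],[[0,0,0],[-3,0,3],0.75]]';python3 -m jog '[[[0,0,0],[0,0,0],0.8],[[0,0,0],[0,0,0],0.9],[[0,0,0],[0,0,0],1],[[0,0,0],[0,0,0],1],[[0,0,0],[0,0,0],1]]'; python3 -c "
from h import *
o=robot.get_obs(); print(o['tool_pos'],np.degrees(o['ee_rot']),o['wrist_force'],o['wrist_torque'],o['width'])"
```

```text
time: 3.7
tool_pos: [0.5119, -0.2694, 0.0175]
ee_rot: [3.142, -0.0, 1.186]
wrist_force: [0.1, -0.9, -0.3]
width: 0.0124
time: 4.2
tool_pos: [0.5119, -0.2693, 0.0175]
ee_rot: [3.142, -0.0, 1.186]
wrist_force: [-0.0, -1.0, 0.4]
width: 0.0098
[ 0.51188078 -0.26934921  0.01748097] [ 1.79996187e+02 -1.23615091e-02  6.79513116e+01] [-0.01994889 -0.96154331  0.3549207 ] [ 0.05311768  0.0112169  -0.16390939] 0.009795438538111392
```

```bash
python3 -m jog '[[[0,0,0.4],[0.4,-2,0],1],[[0,0,0.8],[0.9,-5,0],1],[[0,0,1.2],[1.4,-8,0],1],[[0,0,1.6],[1.9,-11,0],1],[[0,0,1.8],[2.3,-14,0],1]]'; cat > s.py <<'E'
from h import *
O=np.array([.55232,-.28806]);Y=np.radians(-23.9)
o=robot.get_obs();c,s=np.cos(Y),np.sin(Y);f=o['wrist_force'];t=o['tool_pos'];yaw=o['ee_rot'][2]-np.pi/2-Y
p=st(O,Y,t); print('t',round(o['time'],2),'fin mm',(p*1e3).round(2),'z',round(t[2]*1e3,1),'yaw deg',np.degrees(yaw).round(2),'plate',((p+.118*np.array([np.cos(yaw),np.sin(yaw)]))*1e3).round(2),'F stop',np.round([c*f[0]+s*f[1],-s*f[0]+c*f[1],f[2]],2),'Tz',o['wrist_torque'].round(3),'w',round(o['width']*1e3,1))
E
python3 s.py
```

```text
time: 4.7
tool_pos: [0.5, -0.262, 0.0175]
ee_rot: [3.14, -0.0, 1.155]
wrist_force: [4.0, -1.8, -2.7]
width: 0.0101
t 4.7 fin mm [-58.4    2.66] z 17.5 yaw deg 0.05 plate [59.6   2.76] F stop [ 4.36 -0.08 -2.66] Tz [-0.27  -0.63   0.108] w 10.1
```

```bash
python3 -m jog '[[[0,0,0],[0,-2,0],1],[[0,0,0],[0,-4,0],1],[[0,0,0],[0,-6,0],1],[[0,0,0],[0,-7,0],1],[[0,0,0],[0,-7,0],1]]'; python3 s.py;  python3 -m jog '[[[0,0,0],[0,-0.5,0],1],[[0,0,0],[0,-1,0],1],[[0,0,0],[0,-1.5,0],1],[[0,0,0],[0,-1.5,0],1]]'; python3 s.py
```

```text
time: 5.2
tool_pos: [0.4933, -0.2592, 0.0175]
ee_rot: [3.141, 0.0, 1.155]
wrist_force: [3.8, -2.0, -3.3]
width: 0.0099
t 5.2 fin mm [-65.68   2.46] z 17.5 yaw deg 0.06 plate [52.32  2.58] F stop [ 4.28 -0.24 -3.33] Tz [-0.319 -0.677  0.019] w 9.9
time: 5.6
tool_pos: [0.492, -0.2586, 0.0175]
ee_rot: [3.141, 0.0, 1.155]
wrist_force: [3.8, -2.4, -3.2]
width: 0.0094
t 5.6 fin mm [-67.07   2.47] z 17.5 yaw deg 0.06 plate [50.93  2.59] F stop [ 4.41 -0.65 -3.16] Tz [-0.35  -0.723  0.004] w 9.4
```

```bash
cat >> s.py <<'E'
import sys; F=np.hypot(f[0],f[1]); L=float(sys.argv[1]) if len(sys.argv)>1 else 8
sys.exit(1 if F>L else 0)
E
python3 -m jog '[[[0,0,0],[0,-0.6,0],1],[[0,0,0],[0,-0.6,0],1]]' >/dev/null; python3 s.py && python3 -m jog '[[[0,0,0],[0,-0.6,0],1],[[0,0,0],[0,-0.6,0],1]]'  >/dev/null; python3 s.py && python3 -m jog '[[[0,0,0],[0,-0.6,0],1],[[0,0,0],[0,-0.6,0],1]]'  >/dev/null; python3 s.py && python3 -m jog '[[[0,0,0],[0,-0.8,0],1],[[0,0,0],[0,-0.8,0],1]]'  >/dev/null; python3 s.py && python3 -m jog '[[[0,0,0],[0,-0.8,0],1],[[0,0,0],[0,-0.8,0],1]]' >/dev/null; python3 s.py
```

```text
t 5.8 fin mm [-67.7    2.46] z 17.5 yaw deg 0.06 plate [50.3   2.57] F stop [ 4.85 -0.64 -1.82] Tz [-0.383 -0.736 -0.034] w 10.0
t 6.0 fin mm [-68.24   2.48] z 17.5 yaw deg 0.06 plate [49.76  2.6 ] F stop [ 5.48  0.05 -3.25] Tz [-0.376 -0.715 -0.08 ] w 9.9
t 6.2 fin mm [-68.54   2.43] z 17.5 yaw deg 0.06 plate [49.46  2.56] F stop [ 6.55  0.19 -3.25] Tz [-0.397 -0.816  0.032] w 9.5
t 6.4 fin mm [-68.76   2.3 ] z 17.5 yaw deg 0.06 plate [49.24  2.43] F stop [ 7.12  0.17 -5.81] Tz [-0.483 -0.965  0.036] w 9.7
t 6.6 fin mm [-68.98   2.19] z 17.5 yaw deg 0.07 plate [49.02  2.34] F stop [10.   -0.99 -6.42] Tz [-0.612 -1.174  0.14 ] w 9.9
```

Force is rising with the fin drifting to -y and Tz positive, so the -y shoulder is caught. I'll back off, shift +1.2 mm and try again.

```bash
python3 -m jog '[[[0,0,0],[0,2.4,0],1],[[0,0,0],[0.6,2.4,0],1],[[0,0,0],[1.2,2.4,0],1],[[0,0,0],[1.2,1.6,0],1],[[0,0,0],[1.2,1.6,0],1]]' >/dev/null; python3 s.py && python3 -m jog '[[[0,0,0],[0,-0.7,0],1],[[0,0,0],[0,-0.7,0],1]]'  >/dev/null; python3 s.py && python3 -m jog '[[[0,0,0],[0,-0.7,0],1],[[0,0,0],[0,-0.7,0],1]]'  >/dev/null; python3 s.py && python3 -m jog '[[[0,0,0],[0,-0.7,0],1],[[0,0,0],[0,-0.7,0],1]]'  >/dev/null; python3 s.py && python3 -m jog '[[[0,0,0],[0,-0.7,0],1],[[0,0,0],[0,-0.7,0],1]]' >/dev/null; python3 s.py && python3 -m jog '[[[0,0,0],[0,-0.7,0],1],[[0,0,0],[0,-0.7,0],1]]' >/dev/null; python3 s.py
```

```text
t 7.1 fin mm [-68.72   3.27] z 17.5 yaw deg 0.04 plate [49.28  3.35] F stop [ 3.62 -2.7  -1.82] Tz [-0.704 -0.384 -0.154] w 10.0
t 7.3 fin mm [-68.87   3.32] z 17.5 yaw deg 0.04 plate [49.13  3.41] F stop [ 5.07 -2.67 -2.87] Tz [-0.807 -0.583 -0.129] w 9.8
t 7.5 fin mm [-69.85   3.92] z 17.5 yaw deg 0.05 plate [48.15  4.02] F stop [ 5.35 -1.01 -2.09] Tz [-0.581 -0.623 -0.169] w 10.0
t 7.7 fin mm [-70.65   3.97] z 17.5 yaw deg 0.06 plate [47.35  4.09] F stop [ 5.54 -1.13 -2.33] Tz [-0.566 -0.64  -0.067] w 9.9
t 7.9 fin mm [-71.39   3.99] z 17.5 yaw deg 0.07 plate [46.61  4.13] F stop [ 5.47 -0.21 -2.15] Tz [-0.516 -0.629 -0.04 ] w 10.0
t 8.1 fin mm [-72.08   4.01] z 17.5 yaw deg 0.07 plate [45.92  4.17] F stop [ 4.7  -0.81 -2.1 ] Tz [-0.543 -0.692 -0.118] w 9.9
```

The shoulder slipped in at plate y ≈ 4.1 and the body is now in the gap. I'll draw on with guarded steps.

```bash
g(){ python3 s.py 9; }
python3 -m jog '[[[0,0,0],[0,-0.8,0],1],[[0,0,0],[0,-1.6,0],1],[[0,0,0],[0,-2.4,0],1]]'  >/dev/null; g && python3 -m jog '[[[0,0,0],[0,-0.8,0],1],[[0,0,0],[0,-1.6,0],1],[[0,0,0],[0,-2.4,0],1]]'  >/dev/null; g && python3 -m jog '[[[0,0,0],[0,-0.8,0],1],[[0,0,0],[0,-1.6,0],1],[[0,0,0],[0,-2.4,0],1]]'  >/dev/null; g && python3 -m jog '[[[0,0,0],[0,-1,0],1],[[0,0,0],[0,-2,0],1],[[0,0,0],[0,-3,0],1],[[0,0,0],[0,-4,0],1]]' >/dev/null; g && python3 -m jog '[[[0,0,0],[0,-1,0],1],[[0,0,0],[0,-2,0],1],[[0,0,0],[0,-3,0],1],[[0,0,0],[0,-4,0],1]]' >/dev/null; g
```

```text
t 8.4 fin mm [-74.37   4.11] z 17.5 yaw deg 0.08 plate [43.63  4.28] F stop [ 5.65 -0.18 -2.96] Tz [-0.561 -0.723 -0.054] w 9.6
t 8.7 fin mm [-76.76   4.17] z 17.5 yaw deg 0.08 plate [41.24  4.35] F stop [ 5.3  -0.43 -2.84] Tz [-0.528 -0.723 -0.028] w 9.9
t 9.0 fin mm [-79.14   4.21] z 17.5 yaw deg 0.09 plate [38.86  4.39] F stop [ 5.32 -0.13 -2.9 ] Tz [-0.518 -0.736  0.005] w 9.3
t 9.4 fin mm [-83.14   4.22] z 17.5 yaw deg 0.09 plate [34.86  4.4 ] F stop [ 5.17 -0.19 -2.42] Tz [-0.556 -0.759  0.062] w 9.7
t 9.8 fin mm [-87.11   4.23] z 17.5 yaw deg 0.09 plate [30.89  4.42] F stop [ 4.98 -0.52 -2.54] Tz [-0.484 -0.798 -0.05 ] w 9.9
```

```bash
g(){ python3 s.py 9; }
j='' ; python3 -m jog '[[[0,0,0],[0,-1.5,0],1],[[0,0,0],[0,-3,0],1],[[0,0,0],[0,-4.5,0],1],[[0,0,0],[0,-6,0],1],[[0,0,0],[0,-7,0],1]]' >/dev/null; g && python3 -m jog '[[[0,0,0],[0,-1.2,0],1],[[0,0,0],[0,-2.4,0],1],[[0,0,0],[0,-3.6,0],1],[[0,0,0],[0,-4.8,0],1],[[0,0,0],[0,-6,0],1]]' >/dev/null; g && python3 -m jog '[[[0,0,0],[0,-1.2,0],1],[[0,0,0],[0,-2.4,0],1],[[0,0,0],[0,-3.6,0],1],[[0,0,0],[0,-4.8,0],1],[[0,0,0],[0,-6,0],1]]' >/dev/null; g && python3 -m jog '[[[0,0,0],[0,-1.5,0],1],[[0,0,0],[0,-3,0],1],[[0,0,0],[0,-4.5,0],1],[[0,0,0],[0,-6,0],1],[[0,0,0],[0,-7,0],1]]' >/dev/null; g && python3 -m jog '[[[0,0,0],[0,-1.5,0],1],[[0,0,0],[0,-3,0],1],[[0,0,0],[0,-4.5,0],1],[[0,0,0],[0,-6,0],1],[[0,0,0],[0,-7,0],1]]' >/dev/null; g
```

```text
t 10.3 fin mm [-94.38   4.22] z 17.5 yaw deg 0.09 plate [23.62  4.41] F stop [ 5.12 -0.56 -2.55] Tz [-0.421 -0.592 -0.008] w 10.3
t 10.8 fin mm [-100.55    3.8 ] z 17.5 yaw deg 0.06 plate [17.45  3.93] F stop [ 4.03  0.54 -2.32] Tz [-0.322 -0.828  0.009] w 9.7
t 11.3 fin mm [-107.09    3.69] z 17.5 yaw deg 0.05 plate [10.91  3.8 ] F stop [ 2.76 -0.6  -0.46] Tz [-0.345 -0.635  0.036] w 10.1
t 11.8 fin mm [-113.86    3.67] z 17.5 yaw deg 0.06 plate [4.14 3.78] F stop [ 2.21  0.16 -0.99] Tz [-0.303 -0.542 -0.006] w 9.9
t 12.3 fin mm [-120.82    3.69] z 17.5 yaw deg 0.06 plate [-2.82  3.81] F stop [ 3.31 -0.03 -0.53] Tz [-0.291 -0.496 -0.001] w 10.2
```

```bash
python3 - <<'E'
from h import *
im,d=eyes.snapshot("scene"); b=cv2.cvtColor(im,cv2.COLOR_RGB2BGR); cv2.imwrite("pics/scene2c.png",cv2.resize(b[170:310,170:370],None,fx=4,fy=4,interpolation=cv2.INTER_CUBIC))
E
```

```text
(no output)
```

View pics/scene2c.png

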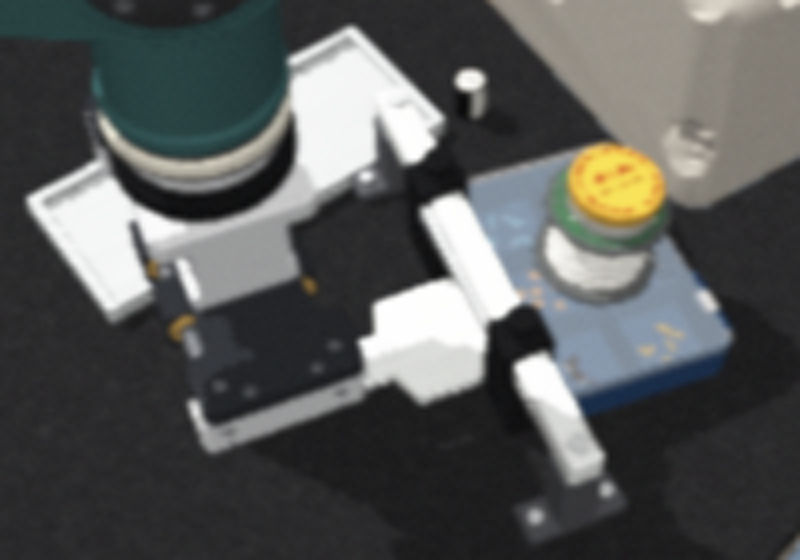

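The plate body is through the gap at about (430,340), and the stack stands upright behind the blocks at about (610,230). I'll continue to plate x ≈ -58.

```bash
g(){ python3 s.py 9; }
python3 -m jog '[[[0,0,0],[0,-1.5,0],1],[[0,0,0],[0,-3,0],1],[[0,0,0],[0,-5,0],1],[[0,0,0],[0,-7,0],1],[[0,0,0],[0,-9,0],1]]' >/dev/null; g && python3 -m jog '[[[0,0,0],[0,-2,0],1],[[0,0,0],[0,-4,0],1],[[0,0,0],[0,-6,0],1],[[0,0,0],[0,-8,0],1],[[0,0,0],[0,-10,0],1]]' >/dev/null; g && python3 -m jog '[[[0,0,0],[0,-1.5,0],1],[[0,0,0],[0,-3,0],1],[[0,0,0],[0,-4.5,0],1],[[0,0,0],[0,-6,0],1],[[0,0,0],[0,-8,0],1]]' >/dev/null; g && python3 -m jog '[[[0,0,0],[0,-2,0],1],[[0,0,0],[0,-4,0],1],[[0,0,0],[0,-6,0],1],[[0,0,0],[0,-8,0],1],[[0,0,0],[0,-10,0],1]]' >/dev/null; g && python3 -m jog '[[[0,0,0],[0,-3,0],1],[[0,0,0],[0,-6,0],1],[[0,0,0],[0,-9,0],1],[[0,0,0],[0,-12,0],1],[[0,0,0],[0,-15,0],1]]' >/dev/null; g&& python3 -m jog '[[[0,0,0],[0,-3,0],1],[[0,0,0],[0,-6,0],1],[[0,0,0],[0,-7,0],1],[[0,0,0],[0,-7,0],1],[[0,0,0],[0,-7,0],1]]' >/dev/null; g
```

```text
t 12.85 fin mm [-129.88    3.66] z 17.4 yaw deg 0.06 plate [-11.88   3.78] F stop [ 2.65  0.25 -0.03] Tz [-0.287 -0.511 -0.013] w 10.2
t 13.35 fin mm [-139.88    3.64] z 17.5 yaw deg 0.06 plate [-21.88   3.76] F stop [2.61 0.34 0.84] Tz [-0.266 -0.444 -0.064] w 10.1
t 13.85 fin mm [-147.8     3.65] z 17.5 yaw deg 0.06 plate [-29.8    3.78] F stop [ 2.01 -0.1   0.99] Tz [-0.166 -0.403  0.015] w 9.7
t 14.35 fin mm [-157.89    3.65] z 17.4 yaw deg 0.06 plate [-39.89   3.78] F stop [2.29 0.09 0.77] Tz [-0.219 -0.44   0.04 ] w 10.0
t 14.85 fin mm [-172.95    3.61] z 17.4 yaw deg 0.06 plate [-54.95   3.74] F stop [ 0.7  -0.51  1.25] Tz [-0.101 -0.246 -0.042] w 10.0
t 15.35 fin mm [-180.11    3.62] z 17.4 yaw deg 0.06 plate [-62.11   3.75] F stop [-0.6   0.46  2.5 ] Tz [-0.05  -0.048  0.005] w 9.4
```

```bash
python3 - <<'E'
from h import *
for n in("top","scene"):
    im,d=eyes.snapshot(n); b=cv2.cvtColor(im,cv2.COLOR_RGB2BGR); cv2.imwrite(f"pics/{n}3.png",b);np.save(f"{n}3.npy",d)
cv2.imwrite("pics/scene3c.png",cv2.resize(b[130:310,130:370],None,fx=3.2,fy=3.2,interpolation=cv2.INTER_CUBIC))
E
```

```text
(no output)
```

View pics/scene3c.png

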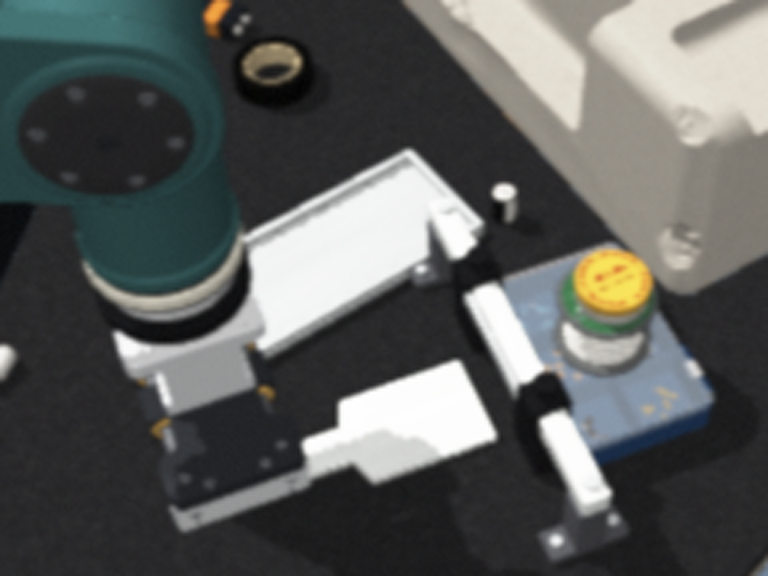

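The plate is fully out in front of the blocks at about (420,420), and the stack stands behind them at about (610,310). I'll lift and check for droop.

```bash
python3 -m jog '[[[0,0,0],[0,0,-4],1],[[0,0,0],[0,0,-10],1],[[0,0,0],[0,0,-20],1],[[0,0,0],[0,0,-32],1],[[0,0,0],[0,0,-45],1]]'; python3 - <<'E'
from h import *
P={}
for n in("top","scene"):
    im,d=eyes.snapshot(n); b=cv2.cvtColor(im,cv2.COLOR_RGB2BGR); cv2.imwrite(f"pics/{n}4.png",b);np.save(f"{n}4.npy",d)
    P=cloud(n,d); h=cv2.cvtColor(b,cv2.COLOR_BGR2HSV)
    O=np.array([.55232,-.28806]);Y=np.radians(-23.9); f=st(O,Y,P)*1e3
    k=(f[...,0]>-165)&(f[...,0]<-20)&(abs(f[...,1])<40)&(P[...,2]>.025)&(P[...,2]<.06)&(h[...,1]<60)&(h[...,2]>150)
    q=np.c_[f[k],P[k][:,2]*1e3]; print(n,k.sum(),q.min(0),q.max(0)); 
    for a in range(-150,-10,20):
        m=(q[:,0]>a)&(q[:,0]<=a+20); print(a,m.sum(),np.median(q[m],0).round(1) if m.any() else '')
o=robot.get_obs(); print(o['time'],o['tool_pos'],np.degrees(o['ee_rot']),o['wrist_force'],o['wrist_torque'])
E
```

```text
time: 15.95
tool_pos: [0.3895, -0.212, 0.0636]
ee_rot: [3.141, -0.0, 1.155]
wrist_force: [0.0, -0.3, -1.5]
width: 0.0099
top 1445 [-155.76697176  -26.36053831   46.11311989] [-20.10647222  33.53596321  56.51080362]
-150 115 [-140.2    3.4   51.6]
-130 114 [-120.     3.7   51.9]
-110 222 [-98.    3.1  51.5]
-90 277 [-80.1   3.3  51.6]
-70 280 [-60.1   3.6  51.6]
-50 274 [-40.2   3.5  51.8]
-30 136 [-25.1   3.3  51.3]
scene 1384 [-143.99528762  -27.3063336    48.57641845] [-20.06344447  34.70805659  59.32941241]
-150 9 [-131.2   -6.8   55.1]
-130 126 [-119.7    2.1   55.2]
-110 225 [-97.4   2.8  55.5]
-90 294 [-80.    1.3  55.6]
-70 296 [-60.2   1.7  55.7]
-50 288 [-40.4   1.3  55.6]
-30 146 [-24.9   0.8  55.6]
16.05 [ 0.3912372  -0.21319584  0.06545684] [1.79680565e+02 6.19480501e-02 6.61641744e+01] [ 0.89631456 -0.25129521 -1.20041261] [-0.03138712  0.07624652 -0.02224764]
```

The plate hangs level (same z along its length in both views). I'll carry it above rail height to the tray.

```bash
python3 -m jog '[[[0,0,0],[0,0,-15],1],[[0,0,-2],[15,0,-33],1],[[0,0,-5],[35,5,-38],1],[[0,0,-8],[60,12,-38],1],[[0,0,-11],[85,20,-38],1]]'; python3 -m jog '[[[0,0,-2],[21,0,0],1],[[0,0,-2.8],[36,3,0],1],[[0,0,-2.8],[42,7,0],1],[[0,0,-2.8],[42,9,0],1],[[0,0,-2.8],[42,9,0],1]]'; python3 - <<'E'
from h import *
for n in("top","scene"):
    im,d=eyes.snapshot(n); b=cv2.cvtColor(im,cv2.COLOR_RGB2BGR); cv2.imwrite(f"pics/{n}5.png",b);np.save(f"{n}5.npy",d)
o=robot.get_obs(); t=o['tool_pos']; w=o['ee_rot'][2]; dlt=np.array([.4753,-.1141])-t[:2]
print(o['time'],t,np.degrees(w),'need shift',dlt@[np.cos(w),np.sin(w)]*1e3,dlt@[np.sin(w),-np.cos(w)]*1e3)
# plate rear edge from top cloud, in tray frame
for n in("top","scene"):
    P=cloud(n,np.load(n+"5.npy")); f=st(np.array([.542,-.126]),np.radians(-10.1),P)*1e3
    k=(abs(f[...,0])<130)&(abs(f[...,1])<60)&(P[...,2]>.075)&(P[...,2]<.105)&(f[...,0]>20)
    q=f[k]; r=cv2.minAreaRect(q.astype(np.float32)); print(n,k.sum(),r,np.percentile(P[k][:,2],[5,50,95]))
E
python3 -c "
import cv2;b=cv2.imread('pics/top5.png')[120:290,180:390];cv2.imwrite('pics/top5c.png',cv2.resize(b,None,fx=3.5,fy=3.5,interpolation=cv2.INTER_CUBIC))"
```

```text
time: 16.55
tool_pos: [0.4427, -0.1418, 0.101]
ee_rot: [3.141, 0.0, 1.348]
wrist_force: [1.1, -0.2, -0.6]
width: 0.0101
time: 17.05
tool_pos: [0.4604, -0.104, 0.1004]
ee_rot: [-3.141, 0.0, 1.395]
wrist_force: [-0.4, 0.4, -1.4]
width: 0.0095
17.15 [ 0.46008186 -0.10407338  0.10039348] 79.89768906993687 need shift -7.201805085942101 16.740936469542792
top 826 ((47.99742889404297, 7.319873809814453), (55.9698371887207, 60.10698318481445), 0.14069953560829163) [0.08575356 0.08813073 0.09059019]
scene 608 ((48.30305480957031, 7.66181755065918), (56.387760162353516, 62.70347213745117), 0.6927744746208191) [0.08635711 0.08884792 0.09086372]
```

View pics/top5c.png

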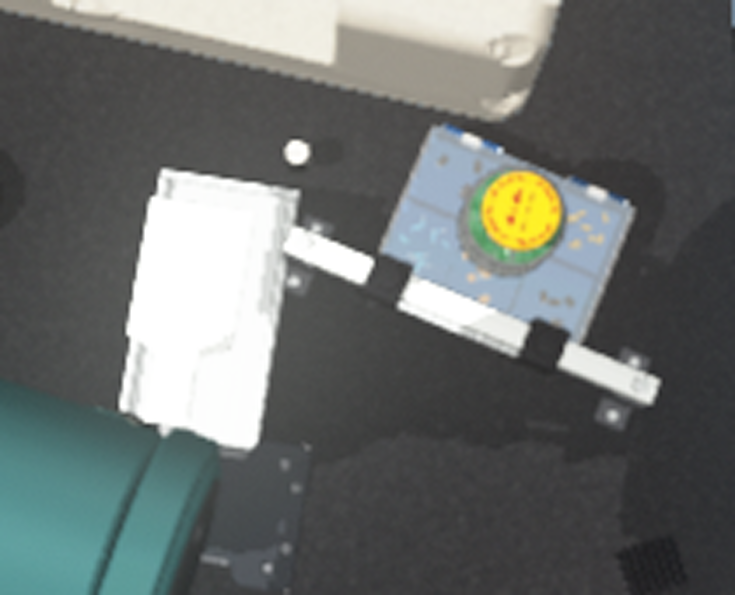

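Measured on camera, the plate is 7.3 mm to +y and 16 mm short, which agrees with the tool pose. I'll correct and lower it.

```bash
python3 -m jog '[[[0,0,0],[-4,8,0],1],[[0,0,0],[-7.3,16.5,0],1],[[0,0,0],[-7.3,16.5,8],1],[[0,0,0],[-7.3,16.5,20],1],[[0,0,0],[-7.3,16.5,32],1]]'; python3 -m jog '[[[0,0,0],[0,0,12],1],[[0,0,0],[0,0,22],1],[[0,0,0],[0,0,28],1],[[0,0,0],[0,0,32],1],[[0,0,0],[0,0,34],1]]'; python3 -m jog '[[[0,0,0],[0,0,0],1],[[0,0,0],[0,0,1.5],1],[[0,0,0],[0,0,3],1],[[0,0,0],[0,0,4.5],1],[[0,0,0],[0,0,6],1]]'; python3 -c "
from h import *
o=robot.get_obs(); print(o['tool_pos'],np.degrees(o['ee_rot']),st(np.array([.542,-.126]),np.radians(-10.1),o['tool_pos']),o['wrist_force'])"
```

```text
time: 17.65
tool_pos: [0.4748, -0.1134, 0.0669]
ee_rot: [-3.14, -0.0, 1.395]
wrist_force: [-0.2, -0.1, -1.7]
width: 0.0098
time: 18.15
tool_pos: [0.4752, -0.1134, 0.0342]
ee_rot: [-3.141, -0.0, 1.396]
wrist_force: [0.9, 0.1, -1.1]
width: 0.0097
time: 18.65
tool_pos: [0.4754, -0.1135, 0.0285]
ee_rot: [3.141, -0.0, 1.396]
wrist_force: [0.2, 1.4, -1.8]
width: 0.0098
[ 0.47535543 -0.11345569  0.02846883] [ 1.79983628e+02 -4.29151036e-03  7.99602719e+01] [-0.06781165  0.00066267] [ 0.15365365  1.420286   -1.77360885]
```

```bash
python3 -m jog '[[[0,0,0],[0,0,1],1],[[0,0,0],[0,0,2],1],[[0,0,0],[0,0,3],1],[[0,0,0],[0,0,4],1],[[0,0,0],[0,0,4.5],1]]'; python3 -m jog '[[[0,0,0],[0,0,0.5],1],[[0,0,0],[0,0,1],1],[[0,0,0],[0,0,1.3],1]]'
```

```text
time: 19.15
tool_pos: [0.4752, -0.1134, 0.0238]
ee_rot: [-3.141, -0.0, 1.396]
wrist_force: [0.3, -0.7, -0.9]
width: 0.0095
time: 19.45
tool_pos: [0.4753, -0.1134, 0.0227]
ee_rot: [3.142, -0.0, 1.396]
wrist_force: [-0.4, 0.2, -1.5]
width: 0.0102
```

```bash
python3 -m jog '[[[0,0,0],[0,0,0.5],1],[[0,0,0],[0,0,0.5],1]]';python3 -m jog '[[[0,0,0],[0,0,0.5],1],[[0,0,0],[0,0,0.5],1]]'
```

```text
time: 19.65
tool_pos: [0.4754, -0.1135, 0.0224]
ee_rot: [3.141, 0.0, 1.396]
wrist_force: [-1.9, -0.3, 0.7]
width: 0.0095
time: 19.85
tool_pos: [0.4754, -0.1135, 0.0224]
ee_rot: [3.141, 0.0, 1.396]
wrist_force: [-2.4, 2.0, 5.2]
width: 0.0098
```

The plate is on the floor (Fz up, z stopped). I'll release, lift clear and back off toward the robot.

```bash
python3 -m jog '[[[0,0,0],[0,0,0],0.7],[[0,0,0],[0,0,0],0.5],[[0,0,0],[0,0,0],0.4],[[0,0,0],[0,0,0],0.3],[[0,0,0],[0,0,0],0.3]]'; python3 -m jog '[[[0,0,0],[0,0,-10],0.3],[[0,0,0],[0,0,-30],0.3],[[0,0,0],[0,0,-60],0.3],[[0,0,0],[0,0,-100],0.3],[[0,0,0],[0,-40,-120],0.3]]'; python3 -m jog '[[[0,0,0],[0,-45,-10],0.3],[[0,0,0],[0,-80,-30],0.3],[[0,0,0],[0,-110,-60],0.3],[[0,0,0],[0,-130,-80],0.3],[[0,0,0],[0,-130,-80],0.3]]'
python3 - <<'E'
from h import *
for n in("top","scene"):
    im,d=eyes.snapshot(n); b=cv2.cvtColor(im,cv2.COLOR_RGB2BGR); cv2.imwrite(f"pics/{n}6.png",b)
    P=cloud(n,d); f=st(np.array([.542,-.126]),np.radians(-10.1),P)*1e3; z=P[...,2]*1e3
    if n=="top": A=b[145:275,205:385]
    for nm,R in(("body",(20,85,-25,25)),("neck",(-40,0,-8,8)),("floor",(-80,-10,-34,-20))):
        k=(f[...,0]>R[0])&(f[...,0]<R[1])&(f[...,1]>R[2])&(f[...,1]<R[3]); q=f[k]; c=np.linalg.lstsq(np.c_[q,np.ones(len(q))],z[k],rcond=None)[0]
        print(n,nm,np.median(z[k]).round(1),'slopes rad',c[:2].round(4))
    k=(z>44)&(z<54)&(f[...,0]>-100)&(f[...,0]<-30)&(abs(f[...,1])<25)
    if k.any(): print("fin top tray frame",cv2.minAreaRect(f[k].astype(np.float32)))
    g=st(np.array([.55232,-.28806]),np.radians(-23.9),P)*1e3
    k=(z>20)&(z<40)&(g[...,0]>12)&(g[...,0]<125)&(abs(g[...,1])<85); print("box lid z",np.median(z[k]),cv2.minAreaRect(g[k].astype(np.float32)))
    h=cv2.cvtColor(b,cv2.COLOR_BGR2HSV); k=(h[...,0]>20)&(h[...,0]<35)&(h[...,1]>120)&(g[...,0]>0)&(abs(g[...,1])<60)&(z>60); print("tin",g[k].mean(0),np.median(z[k]))
cv2.imwrite("pics/end.png",np.hstack([cv2.resize(A,(400,289)),cv2.resize(b[170:310,170:370],(400,289))]))
E
```

```text
time: 20.35
tool_pos: [0.4752, -0.1134, 0.0215]
ee_rot: [-3.141, -0.0, 1.396]
wrist_force: [0.2, 0.6, 0.0]
width: 0.0327
time: 20.85
tool_pos: [0.4396, -0.1078, 0.146]
ee_rot: [3.134, 0.001, 1.396]
wrist_force: [-0.0, -0.3, 1.4]
width: 0.0325
time: 21.35
tool_pos: [0.3081, -0.0842, 0.226]
ee_rot: [3.132, 0.003, 1.395]
wrist_force: [0.4, -0.1, 0.2]
width: 0.0329
top body 10.4 slopes rad [-0.0038  0.0042]
top neck 10.7 slopes rad [-0.0059  0.0345]
top floor 4.4 slopes rad [-0.0002 -0.0503]
fin top tray frame ((-65.88887023925781, 0.2928786277770996), (41.389251708984375, 10.124436378479004), 0.1416400671005249)
box lid z 31.116012219438495 ((69.06554412841797, 7.4312286376953125), (111.70530700683594, 153.9049530029297), 0.19323106110095978)
tin [64.27430497 -2.61124725] 91.04602759555164
scene body 11.3 slopes rad [-0.0058  0.0051]
scene neck 11.2 slopes rad [-0.0342  0.0131]
scene floor 5.4 slopes rad [-0.003  -0.0862]
fin top tray frame ((-66.01945495605469, 0.04745006561279297), (11.973331451416016, 42.4478874206543), 89.51412200927734)
box lid z 31.990767358295535 ((72.15550231933594, 7.143585205078125), (106.28810119628906, 154.4656524658203), 0.6074578166007996)
tin [64.82364929 -3.00128432] 91.87530015126777
```

View pics/end.png

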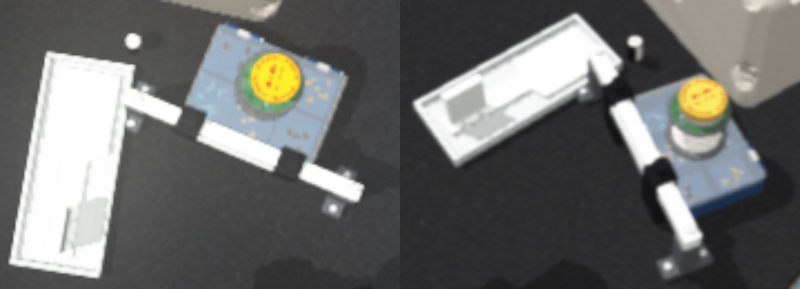

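The plate lies flat in the tray, left in both halves of the picture. The stack stands on the bench behind the blocks. I'm handing in.

```bash
python3 -c "
from bench import robot, close_job
print(robot.get_obs()['time']); print(close_job())"
```

```text
21.45
the job is handed in; nothing more can be done
None
```

I drew the plate out from under the stack through the gap and set it down in the tray. I handed the job in at 21.45 s; no verdict was reported.

- **Gap:** I pinched the fin, turned the plate to line up with the stop and drew it in guarded steps. The -y shoulder caught once, at about 10 N on the wrist against about 4.5 N of normal drag. I backed off, shifted 1.2 mm to +y, and it slid in. The gap's middle was nearer +4 mm than the 3 mm I had measured from the first picture.
- **Drawn out:** The plate was about 60 mm in front of the stop before I lifted it. The picture showed the stack still standing behind the blocks.
- **Plate in the tray:** Fin at (-66, 0) mm in the tray frame, which puts the plate's origin at about +52 mm along the tray and 0 mm across. Its top is 10.4 to 11.3 mm above the bench (11 mm expected), its slope is under 0.006 rad, and it lies along the tray within 1°.
- **Stack:** Box lid at 31 to 32 mm, so the box is on the bench, and tin top at 91 to 92 mm, so both spool and tin are upright.

One check was poor: the outline fitted to the box came out too large (about 110 x 154 mm against 102 x 137 mm), because it took in other points. I therefore judged the box's position by picture, not by that fit. Small local fits on the neck and tray floor gave steeper slopes from edge pixels, so I relied on the fit over the wide body.

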